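# Hold a retaining ring spread at the groove of a drive stub

## Robot

A 7-joint arm with a two-finger parallel gripper is mounted at the origin on a cart in front of the work surface, level with it; the furniture and walls round the work are solid. World frame = base frame: x ahead of the robot, y to its left, z up, the work surface at z = 0. Lengths are in m, angles in rad, forces in N, time in s.
With the tool pointing down it reaches from about 0.425 to 0.875 m from the base axis. Payload 4.7 kg.
Tool frame: the origin (TCP) lies at the very end of the fingers, on their centre line; the grasp point (between the pads) lies 19 mm behind it (tcp_to_grasp is the distance from the TCP to the grasp point, in m); z points along the fingers, y is the direction in which the jaws open and shut (so a half turn about z gives the same grasp; the last joint's range is limited). The gripper opens to 85 mm and grips with 20 to 120 N. Pads are 22 mm wide; open, the fingers measure 114 mm over their backs; the gripper's body (76 mm by 85 mm) begins 54 mm behind the grasp point. The pads swing forward as they close: fully open they stand 13 mm farther back than shut.
Start: joints at [1.322, 0.321, -0.07, 1.45, 0.023, 1.371, -0.057], TCP at [0.169, -0.628, 0.231] pointing down, gripper open.
Joint ranges: [-2.86, 2.86], [-0.3, 2.09], [-1.38, 1.24], [0.06, 2.45], [-1.56, 4.7], [0.09, 2.05], [-2.69, 2.69]. Speed limits (rad/s): [2.57, 2.57, 3.14, 3.14, 3.14, 3.14, 3.14].

## Interface

Orientations are given as a unit quaternion [w, x, y, z].
In Python, from rig import * gives the robot as it stands.
- The arm moves only by the shell command python3 -m pendant 'ROWS'. ROWS is JSON, a list of rows, each a list of 3 entries, a list of its own where there are three numbers: the shift along the world's x, y, z in cm, then the turn, a rotation vector about the world's x, y, z in degrees, then the finger opening in cm, from 0 to 8.54. In form: [[[dx, dy, dz], [rx, ry, rz], grip], ...]. A call has 1 to 8 rows; each row is the pose to reach, as a shift and turn from the pose commanded when the call began; what a row does not reach only later rows make up. A row lasts 1/8 s, in which the tool goes at most 62.5 mm and 10.7 degrees, less where a joint would pass 70% of its speed; a pose out of reach is approached as far as the arm can. A call with a gripper value outside its range is refused whole. The fingers move at their own pace and stop on an object; the grip force is fixed at half the most. Time passes only in rows, so rows that repeat a pose let the fingers close. It gives the time, the measured TCP pose, the force and the opening at its end, in the units of the state.
- get_obs(): the state, without advancing time (a new reading comes with each control period).
- camera(name): name is "side" or "top" or "wrist"; returns a dict with "img" (384x512x3 uint8, red, green, blue), "K" (3x3 intrinsics, pixels), "T" (4x4, takes a point from camera to world coordinates); the wrist camera has in their place "tool_from_camera" (4x4, takes a point from camera to tool coordinates, whose origin is the TCP and whose axes are the flange's). Camera axes: x right, y up, looking along -z (the intrinsics and any distortion apply to the point x, -y, -z); pixel columns grow to the right and rows downward; lengths in m; the calibration is good to about 2 mm. A picture is of the moment at which its call begins: read the wrist's pose just before it. There is no depth.
- close_job(): hands the job in, once; it reports no verdict.
The state is a dict: "time_s": time; "qpos": joint angles; "dq": joint speeds; "joint_torque": joint torques, N m; "tcp_pos": TCP position; "tcp_rot": TCP orientation; "contact_force": force on the tool from outside, world axes, zero at the start; "ft_torque": the same for the moment, N m; "opening": finger opening in m.
Only numpy, scipy, OpenCV 4.12 (cv2) and the standard library are available. Lean on these libraries where they do the work, as an engineer would, in place of code of your own. Each camera call takes 0.05 s, during which the arm holds its last target.

## Task

The wire retaining ring has to go onto the grooved axle stub of the drive unit. Take the ring spreader by its two grips, squeeze them fully together so that the ring on its tips opens, lift it up out of the steel basket, and lower the open ring over the top of the stub until it is level with the middle of the groove, without forcing it against the stub. Finish still holding the spreader there, upright, fully squeezed, with the ring spread around the groove and not resting on or touching the stub - do not let go - and leave the dappen dish, bur block and gauze packet where they are.

Things in the scene. Friction and masses are not known exactly. Their poses are not given: they have to be found in the camera images.
- spreader_grip (a point): Midpoint between the ring spreader's two grips, the top of the tool: steel rollers 14 mm thick, 24 mm long along the tool's x, 62 mm over their outsides released, 30 mm squeezed to the tool's own stop. Grasp across them from above, closing along the tool's y. The spring pushes each out with 4 N (released) to 10 N (squeezed). z up, x to the side where the ring sticks out.
- spreader: Ring spreader, steel, about 0.2 kg, 119 mm tall, hanging upright by its cross bar (14 x 104 x 8 mm along y, middle 46 mm below the grips) in the basket's notches. Origin on the tool's axis at ring height, 106 mm below spreader_grip. The lever tips pass beside the stub, 24 mm from the axis each way along y when squeezed, and end 6 mm below the origin.
- open_ring_center (a point): Point fixed to the spreader, 14 mm along x from its origin: centre of the ring's opening when squeezed, half-way up the wire. The level wire ring (5 mm wire) is attached to the lever tips. Released it is too narrow for the stub (25 mm opening, centre 18 mm along x from the origin); squeezed it is a C that clears the 27 mm stub by about 2.5 mm.
- grip_left (a joint): Angle of the spreader's left lever in rad (the right one follows it): 0 released, 0.34 fully squeezed against the stop.
- groove_center (a point): Centre of the groove of the fixed upright steel axle stub, on its axis, half-way up the groove. The groove is 14 mm high and 21 mm in diameter, the stub above and below it 27 mm; its flat top is 16 mm above this point.
- drive_stub: Fixed drive unit that carries the stub: white base 84 x 84 mm, 16 mm high, stub upright in its middle, 78 mm high in all. Origin at the centre of its underside, z up.
- basket: Fixed open steel basket, 124 x 96 mm, 82 mm high at its two notched sides, 50 mm at the ends; the spreader hangs in it with its ring inside, axes parallel to the basket's. Origin on its underside, straight below the grips at the start; x to the side where the ring sticks out.
- dappen_dish: Small dappen dish, 33 mm wide, 26 mm high, loose, to be left alone. Origin at the centre of its underside.
- bur_block: Bur block with a clear lid, 46 x 62 x 34 mm, loose, to be left alone. Origin at the centre of its underside.
- gauze_packet: Flat carton packet, 86 x 85 x 19 mm, loose, to be left alone. Origin at the centre of its underside.

How it is judged:
On the way, in this order (a step that is already met when the one before it is completed fails the run):
1. the spreader is lifted clear of the basket (z of open_ring_center in the frame of basket above 0.09 m and contact force between spreader and basket below 0.1 N and contact force between the fingers and spreader above 2 N), for 0.1 s.
2. the ring, spread, is centred above the top of the stub (horizontal distance between open_ring_center and groove_center below 0.008 m and z of open_ring_center in the frame of groove_center between 0.0185 and 0.12 m and value of joint grip_left above 0.3 rad), for 0.1 s.
At the end, for the whole second after the job is handed in: held by the fingers, the spreader squeezed to 0.30 rad or more, ring centre within 6 mm of the stub axis and 5 mm of the groove's middle height, tool within 0.15 rad of upright, under 1.5 N against the drive unit, off the basket, at rest (horizontal distance between open_ring_center and groove_center below 0.006 m and z of open_ring_center in the frame of groove_center between -0.005 and 0.005 m and value of joint grip_left above 0.3 rad and angle between open_ring_center's own z axis and vertical below 0.15 rad and contact force between the fingers and spreader above 4 N and contact force between spreader and drive_stub below 1.5 N and contact force between spreader and basket below 0.1 N and linear speed of spreader below 0.02 m/s); the arm keeps its last pose, push and grip.
It fails at once if the ring or spreader is forced against the drive unit (more than 20 N) (contact force between spreader and drive_stub above 20 N).
It fails at once if the dappen dish, bur block or gauze packet is moved by more than 20 mm (distance of any of dappen_dish, bur_block, gauze_packet from where it was at the start of the episode above 0.02 m).
It also fails if it takes over 38 s, if anything falls off the work surface, if the arm or the gripper's body presses on something with over 40 N, if the wrist force passes 120 N, or if a joint passes its speed limit or range.

## Working session

There is one attempt and no reset: what is moved stays moved. The work goes in short steps, Python scripts to look and compute and a shell command to move; the robot and the scene stay as the last step left them, time stands still between calls to the robot, and variables do not carry over. Pictures are saved under pics/ and viewed, and the job is handed in when it is done.

```bash
ls && mkdir -p pics && python3 - <<'E'
from rig import *
import cv2
o=get_obs();print({k:o[k] for k in("time_s","tcp_pos","tcp_rot","opening","contact_force")})
for n in("side","top","wrist"):
    c=camera(n);cv2.imwrite(f"pics/{n}0.png",c["img"][:,:,::-1])
    import numpy as np
    np.savez(f"pics/{n}0.npz",**{k:np.array(v) for k,v in c.items()})
    print(n,c["K"],c.get("T",c.get("tool_from_camera")),c.keys())
E
```

```text
pics
{'time_s': 0.0, 'tcp_pos': array([ 0.16865484, -0.62716681,  0.23021813]), 'tcp_rot': array([-9.54666518e-04,  9.91378731e-01,  1.31023919e-01, -1.81430325e-04]), 'opening': 0.08533059028461985, 'contact_force': array([-0.00692793,  0.00226567, -0.34504415])}
side [[376.11958412   0.         253.94858227]
 [  0.         376.11958412 192.96580119]
 [  0.           0.           1.        ]] [[ 0.99235572  0.04266942 -0.11579917  0.46732407]
 [-0.12336037  0.36968566 -0.92093145 -0.72484776]
 [ 0.00351369  0.92817662  0.3721234   0.40197006]
 [ 0.          0.          0.          1.        ]] dict_keys(['img', 'K', 'T'])
top [[488.03579745   0.         261.99103079]
 [  0.         488.03579745 194.94346048]
 [  0.           0.           1.        ]] [[-0.02069293  0.99576175 -0.08961214  0.43601925]
 [-0.99975541 -0.0213088  -0.00592125  0.04554157]
 [-0.00780568  0.08946769  0.99595914  1.44085725]
 [ 0.          0.          0.          1.        ]] dict_keys(['img', 'K', 'T'])
wrist [[345.79257198   0.         262.86601533]
 [  0.         345.79257198 188.85474729]
 [  0.           0.           1.        ]] [[-3.22682712e-04  9.53817360e-01  3.00386982e-01  7.73971466e-02]
 [ 9.99999788e-01  1.38045353e-04  6.35888372e-04  3.21270352e-04]
 [ 5.65054342e-04  3.00387124e-01 -9.53817203e-01 -1.42693924e-01]
 [ 0.00000000e+00  0.00000000e+00  0.00000000e+00  1.00000000e+00]] dict_keys(['img', 'K', 'tool_from_camera'])
```

View pics/top0.png

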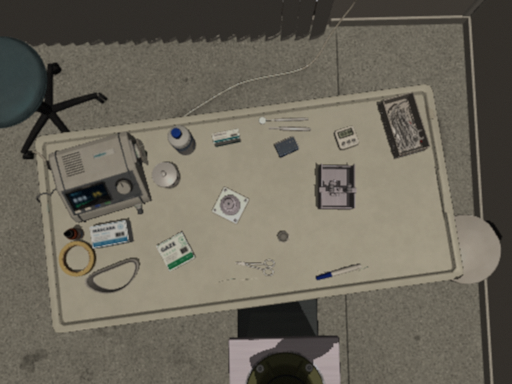

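View pics/side0.png

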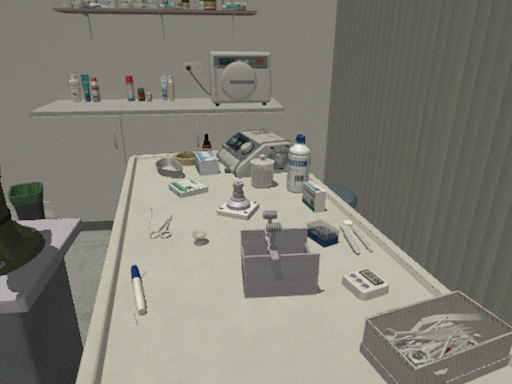

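View pics/wrist0.png

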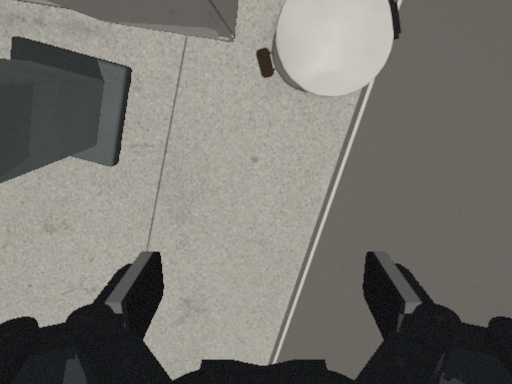

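```bash
cat > h.py <<'E'
import numpy as np,cv2
def load(n):
    d=np.load(f"pics/{n}.npz");return d
def ray(c,u,v,T=None):
    K=c["K"];T=c["T"] if T is None else T
    d=np.array([(u-K[0,2])/K[0,0],-(v-K[1,2])/K[1,1],-1.])
    return T[:3,3],T[:3,:3]@d
def onz(c,u,v,z,T=None):
    p,d=ray(c,u,v,T);return p+d*(z-p[2])/d[2]
def proj(c,X,T=None):
    K=c["K"];T=c["T"] if T is None else T
    p=T[:3,:3].T@(np.asarray(X)-T[:3,3]);return np.array([K[0,2]+K[0,0]*p[0]/-p[2],K[1,2]+K[1,1]*p[1]/p[2]])
def tri(rays):
    A=np.zeros((3,3));b=np.zeros(3)
    for p,d in rays:
        d=d/np.linalg.norm(d);M=np.eye(3)-np.outer(d,d);A+=M;b+=M@p
    x=np.linalg.solve(A,b)
    return x,[np.linalg.norm(np.cross(d/np.linalg.norm(d),x-p)) for p,d in rays]
E
python3 - <<'E'
import cv2
t=cv2.imread("pics/top0.png");s=cv2.imread("pics/side0.png")
cv2.imwrite("pics/topc.png",cv2.resize(t[145:245,205:365],None,fx=5,fy=5,interpolation=cv2.INTER_CUBIC))
cv2.imwrite("pics/sidec.png",cv2.resize(s[170:310,190:350],None,fx=4.2,fy=4.2,interpolation=cv2.INTER_CUBIC))
E
```

```text
(no output)
```

View pics/topc.png

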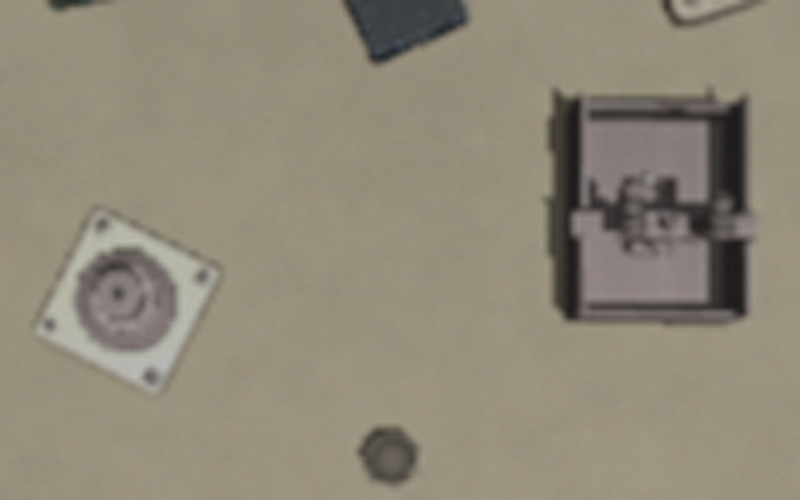

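View pics/sidec.png

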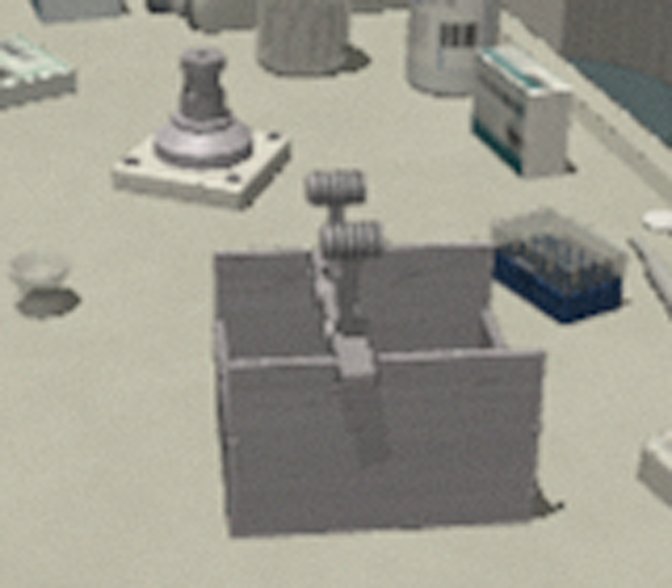

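```bash
python3 - <<'E'
from h import *
t=load("top0");s=load("side0")
tc=lambda u,v:(205+(u+.5)/5-.5,145+(v+.5)/5-.5)
sc=lambda u,v:(190+(u+.5)/4.2-.5,170+(v+.5)/4.2-.5)
np.set_printoptions(precision=4,suppress=True)
# bright grips: left roller top (640,215), right (722,218) ; side far (337,187), near (352,239)
for a,b in (((640,215),(337,187)),((722,218),(352,239)),((118,293),(203,55))):
    print(tri([ray(t,*tc(*a)),ray(s,*sc(*b))]))
for p in ((97,205),(220,268),(157,395),(35,325)): print("base",onz(t,*tc(*p),.016))
for p in ((583,222),(745,225)): print("bar end",onz(t,*tc(*p),.083))
for p in ((556,97),(745,97),(745,320),(570,320)): print("bask",onz(t,*tc(*p),.082), onz(t,*tc(*p),.05))
for p in ((118,293),): print("stubtop",onz(t,*tc(*p),.078))
print(onz(s,*sc(203,52),.078))
for p in ((388,455),): print("dish",onz(t,*tc(*p),.02))
E
```

```text
(array([ 0.5698, -0.1383,  0.1239]), [np.float64(0.000612788162260863), np.float64(0.000612788162261093)])
(array([ 0.5679, -0.1829,  0.1224]), [np.float64(9.487155145671721e-05), np.float64(9.487155145693968e-05)])
(array([0.5373, 0.1488, 0.0782]), [np.float64(0.000178380226550854), np.float64(0.0001783802265508777)])
base [0.5942 0.165  0.016 ]
base [0.5555 0.0934 0.016 ]
base [0.4819 0.1316 0.016 ]
base [0.5243 0.2023 0.016 ]
bar end [ 0.5713 -0.1121  0.083 ]
bar end [ 0.5677 -0.2024  0.083 ]
bask [ 0.6423 -0.0993  0.082 ] [ 0.6472 -0.1027  0.05  ]
bask [ 0.64   -0.2053  0.082 ] [ 0.6448 -0.2112  0.05  ]
bask [ 0.5147 -0.2006  0.082 ] [ 0.5165 -0.2064  0.05  ]
bask [ 0.5167 -0.1033  0.082 ] [ 0.5186 -0.1068  0.05  ]
stubtop [0.5375 0.1488 0.078 ]
[0.5376 0.1545 0.078 ]
dish [ 0.4442 -0.0022  0.02  ]
```

```bash
python3 -m pendant '[[[2,3,2],[0,0,-3],8.54],[[6,8,4],[0,0,-7],8.54],[[11,12.5,4],[0,0,-12],8.54],[[15.5,17.5,4],[0,0,-17],8.54],[[20,22.5,4],[0,0,-17],8.54],[[24.5,27,4],[0,0,-17],8.54],[[29,32,4],[0,0,-17],8.54],[[33,37,4],[0,0,-17],8.54]]' && python3 -m pendant '[[[3.5,4.9,0],[0,0,0],8.54],[[7,9.8,0],[0,0,0],8.54],[[7,9.8,0],[0,0,0],8.54],[[7,9.8,0],[0,0,0],8.54]]'
python3 - <<'E'
from rig import *
import cv2,numpy as np
o=get_obs();print(o)
c=camera("wrist");cv2.imwrite("pics/w1.png",c["img"][:,:,::-1])
np.savez("pics/w1.npz",pos=o["tcp_pos"],rot=o["tcp_rot"],**{k:np.array(v) for k,v in c.items()})
E
```

```text
time_s: 1.15
tcp_pos: [0.4832, -0.2761, 0.2712]
tcp_rot: [0.0, 1.0, -0.017, -0.0]
contact_force: [-0.7, -0.6, 0.1]
opening: 0.0857
time_s: 1.65
tcp_pos: [0.5519, -0.18, 0.2709]
tcp_rot: [0.0, 1.0, -0.017, -0.001]
contact_force: [-1.1, -1.1, 0.2]
opening: 0.0853
{'time_s': 1.65, 'qpos': array([ 0.67387511,  0.18636374, -0.46381824,  1.5558257 ,  0.08464901,
        1.4201932 , -1.40016685]), 'dq': array([ 2.58800945e-02, -5.73678739e-03,  2.72207769e-02,  4.48839410e-03,
        2.48821538e-03, -1.41634242e-05, -3.58780945e-04]), 'joint_torque': array([-1.68808166e+00, -3.94343984e+01, -3.93535137e+00, -3.17257226e+01,
       -2.05648290e-01, -2.72582704e-02, -7.46261270e-03]), 'tcp_pos': array([ 0.55192267, -0.18001256,  0.27092549]), 'tcp_rot': array([ 2.49725445e-04,  9.99858961e-01, -1.67842205e-02, -5.35153935e-04]), 'contact_force': array([-1.05024151, -1.07795703,  0.2483845 ]), 'ft_torque': array([-0.03165994,  0.04412253,  0.07867792]), 'opening': 0.0852891014572438}
```

View pics/w1.png

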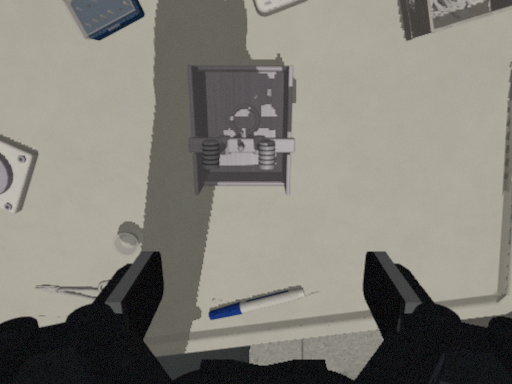

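```bash
cat >> h.py <<'E'
from scipy.spatial.transform import Rotation as R
def wT(c):
    q=c["rot"];T=np.eye(4);T[:3,:3]=R.from_quat([q[1],q[2],q[3],q[0]]).as_matrix();T[:3,3]=c["pos"]
    return T@c["tool_from_camera"]
np.set_printoptions(precision=4,suppress=True)
E
python3 - <<'E'
from rig import *
from h import *
o=get_obs();print(o["time_s"],o["tcp_pos"],o["dq"])
c=load("w1");T=wT(c)
im=cv2.imread("pics/w1.png");cv2.imwrite("pics/w1c.png",cv2.resize(im[50:210,170:320],None,fx=3.7,fy=3.7,interpolation=cv2.INTER_CUBIC))
for p in ((210,152.5),(267,153)):print(onz(c,*p,.123,T))
for p in ((191,145),(294,145)):print(onz(c,*p,.082,T))
E
```

```text
1.7 [ 0.5515 -0.181   0.271 ] [ 0.0138 -0.0077  0.0106 -0.0019 -0.002   0.0013 -0.0023]
[ 0.5717 -0.1356  0.123 ]
[ 0.5696 -0.1842  0.123 ]
[ 0.5715 -0.1112  0.082 ]
[ 0.5681 -0.2107  0.082 ]
```

View pics/w1c.png

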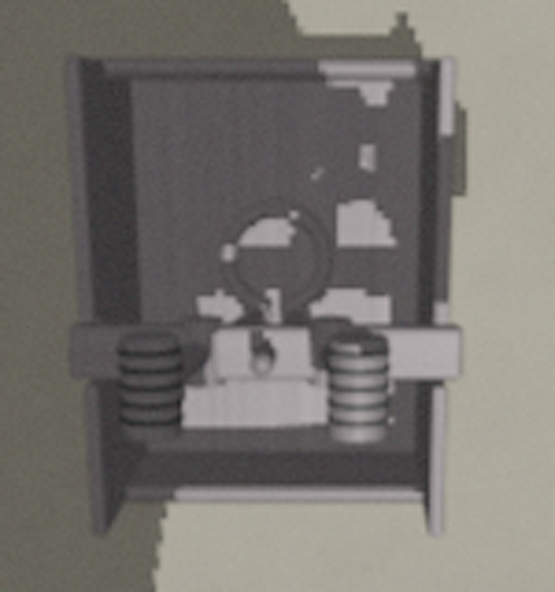

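```bash
python3 -m pendant '[[[1.0,1.1,-3],[0,0,0],8.54],[[1.85,2.05,-6],[0,0,0],8.54],[[1.85,2.05,-10],[0,0,0],8.54],[[1.85,2.05,-11],[0,0,0],8.54],[[1.85,2.05,-11],[0,0,0],8.54],[[1.85,2.05,-11],[0,0,0],8.54]]'
python3 - <<'E'
from rig import *
from h import *
o=get_obs();print(o["tcp_pos"],o["tcp_rot"],o["dq"])
for n in("wrist","side","top"):
    c=camera(n);cv2.imwrite(f"pics/{n}2.png",c["img"][:,:,::-1])
    np.savez(f"pics/{n}2.npz",pos=o["tcp_pos"],rot=o["tcp_rot"],**{k:np.array(v) for k,v in c.items()})
s=cv2.imread("pics/side2.png");w=cv2.imread("pics/wrist2.png")
cv2.imwrite("pics/v2.png",np.hstack([cv2.resize(s[130:300,200:340],None,fx=2.8,fy=2.8,interpolation=cv2.INTER_CUBIC)[:470],cv2.resize(w[:384,150:400],None,fx=1.5,fy=1.5)[:470]]))
E
```

```text
time_s: 2.45
tcp_pos: [0.5717, -0.1601, 0.1633]
tcp_rot: [0.001, 1.0, -0.017, 0.001]
contact_force: [-0.1, -0.4, 0.6]
opening: 0.0856
[ 0.5717 -0.1601  0.1633] [ 0.0006  0.9998 -0.0175  0.0014] [-0.004  -0.0032 -0.0041 -0.0013 -0.0018 -0.0014 -0.0016]
```

View pics/v2.png

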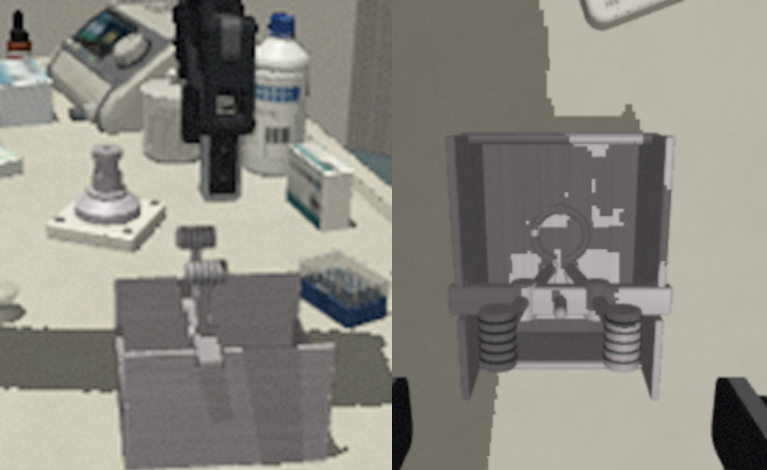

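```bash
python3 - <<'E'
from h import *
c=load("wrist2");T=wT(c);s=load("side2")
a=onz(c,220,224.7,.122,T);b=onz(c,303.3,224.7,.122,T);print(a,b,(a+b)/2)
# tri with side: far roller (196,237), near (207,272) in crop /2.8
f=lambda u,v:(200+(u+.5)/2.8-.5,130+(v+.5)/2.8-.5)
print(tri([ray(c,220,224.7,T),ray(s,*f(196,237))]),tri([ray(c,303.3,224.7,T),ray(s,*f(207,272))]))
# finger tip appearance in side
print(proj(s,c["pos"]),(proj(s,c["pos"])-[200,130])*2.8)
print(onz(c,*[150+(559-392)/1.5,235/1.5],.017,T))
E
```

```text
[ 0.5705 -0.1354  0.122 ] [ 0.5688 -0.1834  0.122 ] [ 0.5697 -0.1594  0.122 ]
(array([ 0.5699, -0.1351,  0.1218]), [np.float64(0.0005217728052953083), np.float64(0.0005217728052951977)]) (array([ 0.5684, -0.1833,  0.1218]), [np.float64(0.00036475398895768424), np.float64(0.00036475398895754666)])
[273.9639 198.0033] [207.0989 190.4092]
[ 0.5872 -0.1594  0.017 ]
```

```bash
python3 -m pendant '[[[-0.2,0.05,-2.5],[0,0,0],8.54],[[-0.2,0.05,-4.5],[0,0,0],8.54],[[-0.2,0.05,-6],[0,0,0],8.54],[[-0.2,0.05,-6],[0,0,0],8.54],[[-0.2,0.05,-6],[0,0,0],8.54],[[-0.2,0.05,-6],[0,0,0],8.54]]'
python3 - <<'E'
from rig import *
from h import *
o=get_obs();print(o["tcp_pos"],o["tcp_rot"],o["dq"])
for n in("wrist","side"):
    c=camera(n);cv2.imwrite(f"pics/{n}3.png",c["img"][:,:,::-1])
    np.savez(f"pics/{n}3.npz",pos=o["tcp_pos"],rot=o["tcp_rot"],**{k:np.array(v) for k,v in c.items()})
s=cv2.imread("pics/side3.png");w=cv2.imread("pics/wrist3.png")
cv2.imwrite("pics/v3.png",np.hstack([cv2.resize(s[130:300,200:340],None,fx=2.8,fy=2.8,interpolation=cv2.INTER_CUBIC)[:470],cv2.resize(w[:384,130:400],None,fx=1.5,fy=1.5)[:470]]))
E
```

```text
time_s: 3.35
tcp_pos: [0.5694, -0.1588, 0.1022]
tcp_rot: [0.0, 1.0, -0.017, 0.001]
contact_force: [-0.4, 1.0, 0.3]
opening: 0.0852
[ 0.5694 -0.1588  0.1022] [ 0.0002  0.9999 -0.017   0.0007] [ 0.001  -0.0011  0.0013  0.0021  0.0012 -0.002   0.0001]
```

View pics/v3.png

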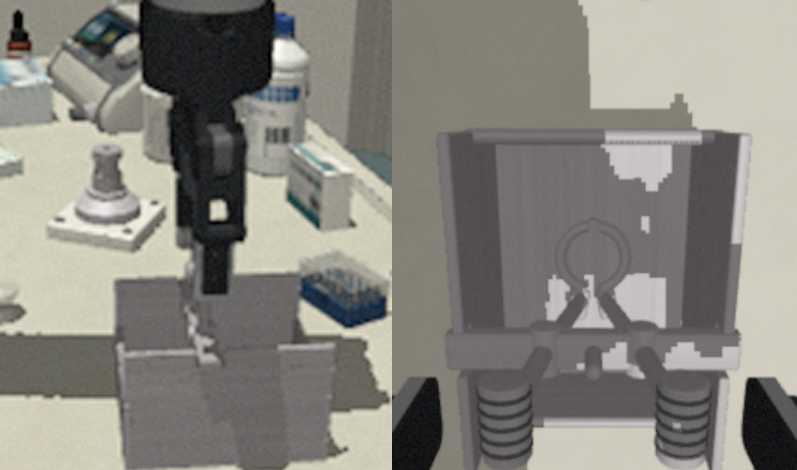

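```bash
python3 -m pendant '[[[0,0,0],[0,0,0],7],[[0,0,0],[0,0,0],6],[[0,0,0],[0,0,0],5],[[0,0,0],[0,0,0],4],[[0,0,0],[0,0,0],3],[[0,0,0],[0,0,0],0],[[0,0,0],[0,0,0],0],[[0,0,0],[0,0,0],0]]' && python3 -m pendant '[[[0,0,0],[0,0,0],0],[[0,0,0],[0,0,0],0],[[0,0,0],[0,0,0],0],[[0,0,0],[0,0,0],0]]'
python3 - <<'E'
from rig import *
from h import *
o=get_obs();print(o["tcp_pos"],o["tcp_rot"],o["dq"])
for n in("wrist","side"):
    c=camera(n);cv2.imwrite(f"pics/{n}4.png",c["img"][:,:,::-1])
    np.savez(f"pics/{n}4.npz",pos=o["tcp_pos"],rot=o["tcp_rot"],**{k:np.array(v) for k,v in c.items()})
s=cv2.imread("pics/side4.png");w=cv2.imread("pics/wrist4.png")
cv2.imwrite("pics/v4.png",np.hstack([cv2.resize(s[130:300,200:340],None,fx=2.8,fy=2.8,interpolation=cv2.INTER_CUBIC)[:470],cv2.resize(w[:384,130:400],None,fx=1.5,fy=1.5)[:470]]))
E
```

```text
time_s: 4.45
tcp_pos: [0.5713, -0.1589, 0.1051]
tcp_rot: [0.001, 1.0, -0.017, 0.003]
contact_force: [-1.7, 1.2, 14.2]
opening: 0.0268
time_s: 4.95
tcp_pos: [0.5713, -0.1589, 0.1051]
tcp_rot: [0.001, 1.0, -0.017, 0.003]
contact_force: [-2.0, 0.0, 15.0]
opening: 0.0266
[ 0.5713 -0.1589  0.1051] [ 0.0009  0.9999 -0.0169  0.0028] [ 0.0003 -0.0004 -0.      0.0012  0.0002  0.0007 -0.    ]
```

View pics/v4.png

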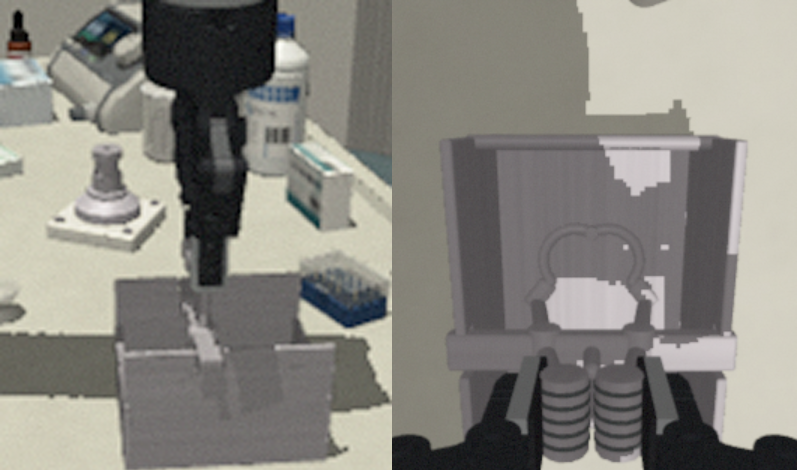

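```bash
python3 -m pendant '[[[0,0,0.7],[0,0,0],0],[[0,0,1.8],[0,0,0],0],[[0,0,3.3],[0,0,0],0],[[0,0,5],[0,0,0],0],[[0,0,7],[0,0,0],0],[[0,0,9],[0,0,0],0],[[0,0,11],[0,0,0],0],[[0,0,11],[0,0,0],0]]' && python3 -m pendant '[[[0,0,0],[0,0,0],0],[[0,0,0],[0,0,0],0],[[0,0,0],[0,0,0],0],[[0,0,0],[0,0,0],0]]'
cat > snap.py <<'E'
from rig import *
from h import *
import sys
i=sys.argv[1]
o=get_obs();print(o["time_s"],o["tcp_pos"],o["tcp_rot"],o["contact_force"],o["opening"],o["dq"])
for n in("wrist","side","top"):
    c=camera(n);cv2.imwrite(f"pics/{n}{i}.png",c["img"][:,:,::-1])
    np.savez(f"pics/{n}{i}.npz",pos=o["tcp_pos"],rot=o["tcp_rot"],**{k:np.array(v) for k,v in c.items()})
E
python3 snap.py 5
python3 - <<'E'
from h import *
s=cv2.imread("pics/side5.png");w=cv2.imread("pics/wrist5.png")
cv2.imwrite("pics/v5.png",np.hstack([cv2.resize(s[90:260,200:340],None,fx=2.8,fy=2.8,interpolation=cv2.INTER_CUBIC)[:470],cv2.resize(w[:384,130:400],None,fx=1.5,fy=1.5)[:470]]))
E
```

```text
time_s: 6.05
tcp_pos: [0.57, -0.1589, 0.2138]
tcp_rot: [0.001, 1.0, -0.017, 0.002]
contact_force: [0.2, 0.1, -3.6]
opening: 0.0267
time_s: 6.55
tcp_pos: [0.5686, -0.1586, 0.2109]
tcp_rot: [-0.0, 1.0, -0.017, -0.0]
contact_force: [0.1, -0.5, -2.5]
opening: 0.0267
6.55 [ 0.5686 -0.1586  0.2109] [-0.0001  0.9999 -0.0169 -0.0004] [ 0.0939 -0.5222 -2.5261] 0.026683972106407043 [-0.0005 -0.0009  0.0003 -0.003  -0.0006 -0.      0.0011]
```

View pics/v5.png

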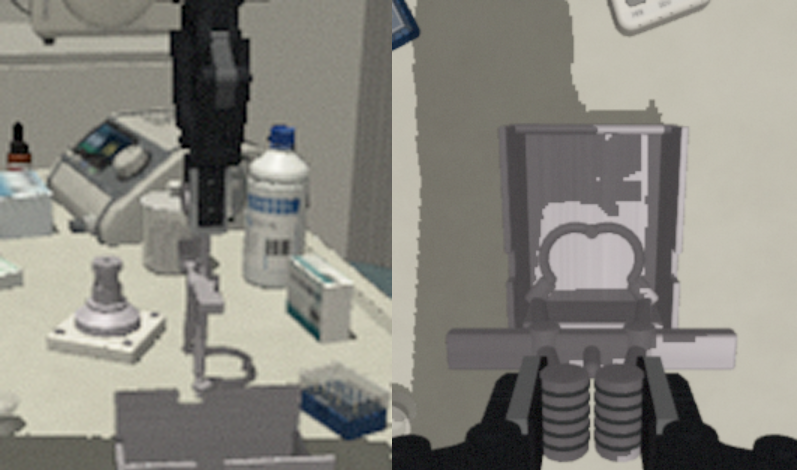

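```bash
python3 - <<'E'
from h import *
s=cv2.imread("pics/side5.png");w=cv2.imread("pics/wrist5.png")
a=cv2.resize(s[205:240,260:300],None,fx=10,fy=10,interpolation=cv2.INTER_CUBIC)
b=cv2.resize(w[140:230,215:315],None,fx=3.9,fy=3.9,interpolation=cv2.INTER_CUBIC)[:350]
cv2.imwrite("pics/v5b.png",np.hstack([a,b]));print(a.shape,b.shape)
E
```

```text
(350, 400, 3) (350, 390, 3)
```

View pics/v5b.png

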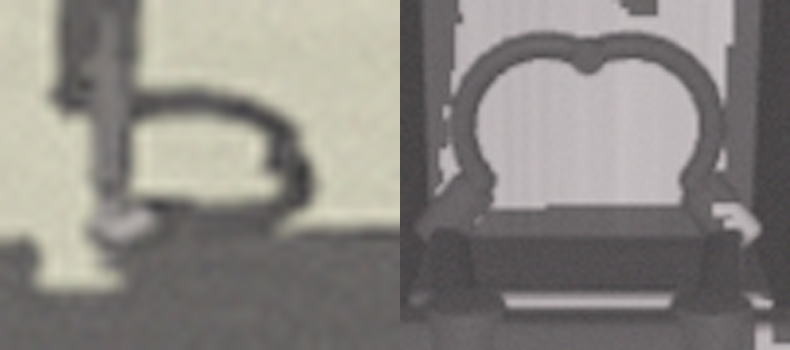

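```bash
python3 - <<'E'
from h import *
c=load("wrist5");T=wT(c);s=load("side5")
P=np.array([.5808,-.1597,.1218])
print(proj(c,P,T),proj(s,P))
f=lambda u,v:(215+(u-400+.5)/3.9-.5,140+(v+.5)/3.9-.5)
for z in(.117,.122,.127):
  print(z,[onz(c,*f(*p),z,T)[:2] for p in((464,118),(711,118),(587,118),(545,45),(632,45),(488,200),(690,200))])
g=lambda u,v:(260+(u+.5)/10-.5,205+(v+.5)/10-.5)
for z in(.117,.122,.127):
  print(z,[onz(s,*g(*p),z)[:2] for p in((302,178),(190,102),(225,212))])
# roller end (front view) now
for p in((565-392,415),(620-392,415)): print(onz(c,130+p[0]/1.5,p[1]/1.5,.2278,T))
E
```

```text
[263.8599 178.0154] [278.6595 220.2542]
0.117 [array([ 0.5862, -0.1367]), array([ 0.5847, -0.1814]), array([ 0.5854, -0.159 ]), array([ 0.5991, -0.152 ]), array([ 0.5985, -0.1674]), array([ 0.5705, -0.1402]), array([ 0.5692, -0.1774])]
0.122 [array([ 0.5875, -0.1372]), array([ 0.586 , -0.1809]), array([ 0.5867, -0.159 ]), array([ 0.6001, -0.1522]), array([ 0.5995, -0.1673]), array([ 0.5721, -0.1406]), array([ 0.5708, -0.1771])]
0.127 [array([ 0.5887, -0.1378]), array([ 0.5873, -0.1805]), array([ 0.588 , -0.1591]), array([ 0.601 , -0.1524]), array([ 0.6005, -0.1672]), array([ 0.5737, -0.1411]), array([ 0.5725, -0.1767])]
0.117 [array([ 0.6   , -0.1602]), array([ 0.5867, -0.128 ]), array([ 0.5845, -0.1713])]
0.122 [array([ 0.5977, -0.1701]), array([ 0.5846, -0.1385]), array([ 0.5825, -0.181 ])]
0.127 [array([ 0.5954, -0.18  ]), array([ 0.5825, -0.149 ]), array([ 0.5804, -0.1907])]
[ 0.5685 -0.1514  0.2278]
[ 0.5679 -0.1666  0.2278]
```

```bash
python3 -m pendant '[[[-0.2,1.5,0],[0,0,0],0],[[-0.6,4.5,0],[0,0,0],0],[[-1.2,8.5,0],[0,0,0],0],[[-1.8,12.5,0],[0,0,0],0],[[-2.4,16.5,0],[0,0,0],0],[[-3,20.5,0],[0,0,0],0],[[-3.5,24.5,0],[0,0,0],0],[[-4,27.5,0],[0,0,0],0]]' && python3 -m pendant '[[[-0.2,2,0],[0,0,0],0],[[-0.3,3,0],[0,0,0],0],[[-0.3,3.3,0],[0,0,0],0],[[-0.3,3.3,0],[0,0,0],0],[[-0.3,3.3,0],[0,0,0],0],[[-0.3,3.3,0],[0,0,0],0]]'
python3 snap.py 6
python3 - <<'E'
from h import *
s=cv2.imread("pics/side6.png");w=cv2.imread("pics/wrist6.png")
a=cv2.resize(s[130:230,190:290],None,fx=4,fy=4,interpolation=cv2.INTER_CUBIC)
b=cv2.resize(w[110:240,200:330],None,fx=400/130,fy=400/130,interpolation=cv2.INTER_CUBIC)
cv2.imwrite("pics/v6.png",np.hstack([a,b]));print(a.shape,b.shape)
E
```

```text
time_s: 7.7
tcp_pos: [0.5276, 0.1198, 0.2117]
tcp_rot: [-0.0, 1.0, -0.015, 0.0]
contact_force: [-0.2, -1.0, -2.9]
opening: 0.0267
time_s: 8.45
tcp_pos: [0.5259, 0.1486, 0.2113]
tcp_rot: [0.0, 1.0, -0.018, -0.0]
contact_force: [0.9, -0.0, -1.7]
opening: 0.0267
8.45 [0.5259 0.1486 0.2113] [ 0.0001  0.9998 -0.0176 -0.0001] [ 0.9347 -0.0432 -1.7466] 0.026729212374748068 [-0.0018 -0.0017 -0.0016 -0.0004  0.001  -0.0002 -0.0018]
(400, 400, 3) (400, 400, 3)
```

View pics/v6.png

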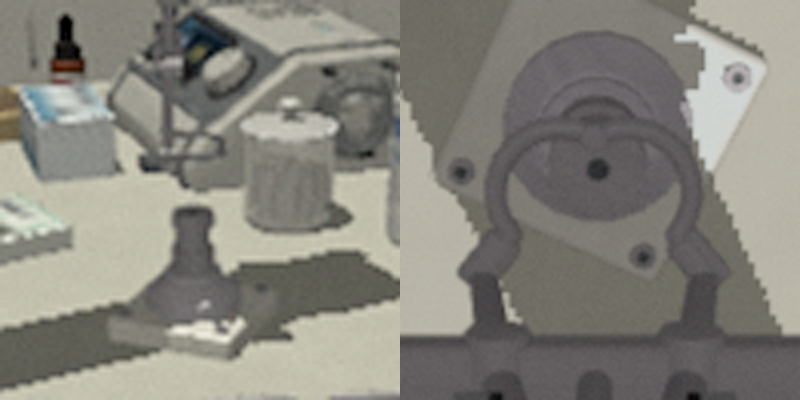

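View pics/wrist6.png

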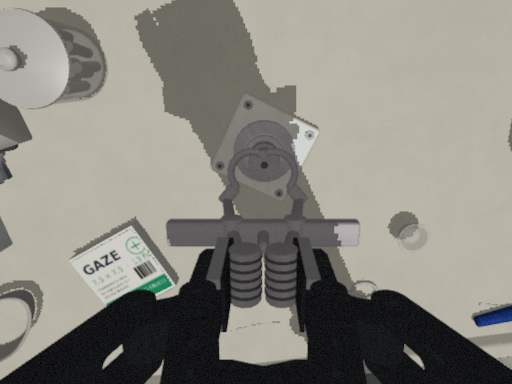

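```bash
python3 - <<'E'
from h import *
c=load("wrist6");T=wT(c);s=load("side6");t=load("top6")
w=cv2.imread("pics/wrist6.png")
cv2.imwrite("pics/v6b.png",cv2.resize(w[140:215,215:310],None,fx=8,fy=8,interpolation=cv2.INTER_CUBIC))
cv2.imwrite("pics/v6c.png",cv2.resize(w[205:315,160:365],None,fx=3.8,fy=3.8,interpolation=cv2.INTER_CUBIC))
E
```

```text
(no output)
```

View pics/v6b.png

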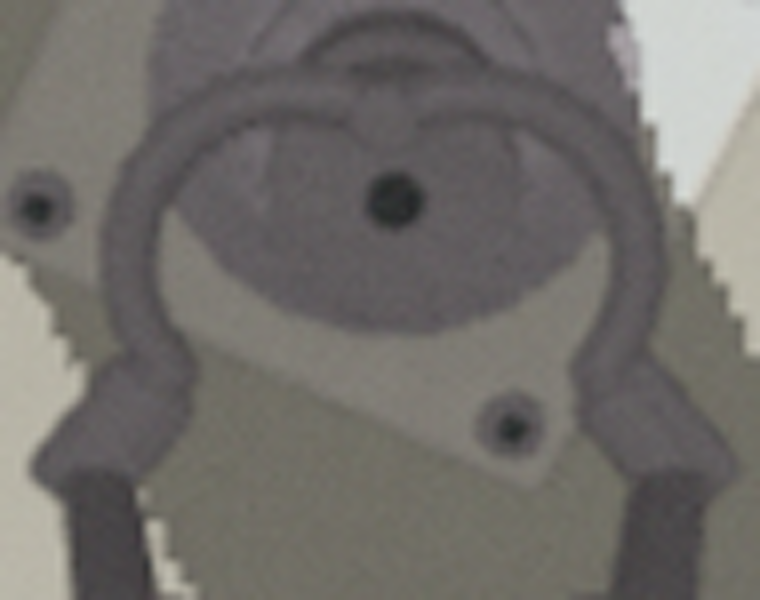

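View pics/v6c.png

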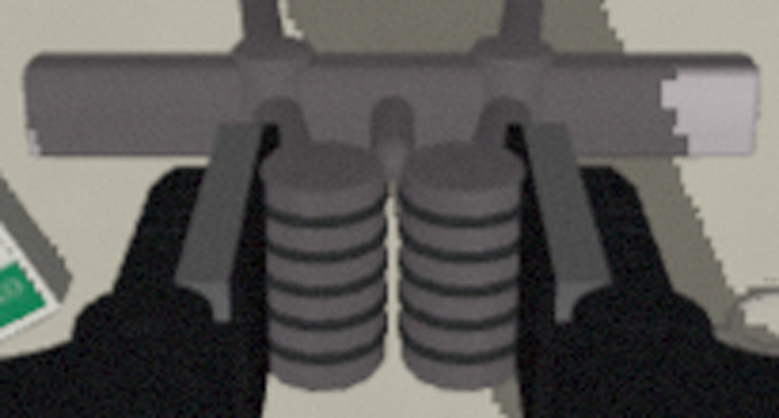

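```bash
python3 - <<'E'
from h import *
c=load("wrist6");T=wT(c)
f=lambda u,v:(215+(u+.5)/8-.5,140+(v+.5)/8-.5)
g=lambda u,v:(160+(u+.5)/3.8-.5,205+(v+.5)/3.8-.5)
pz=lambda p,z:onz(c,*p,z,T)
z=.122
print("stub hole",pz(f(395,200),.078))
print("notch mid",pz(f(386,115),z),"inner",pz(f(386,147),z),"L/R",pz(f(130,240),z),pz(f(635,240),z),"peaks",pz(f(285,90),z),pz(f(490,90),z))
print("block inner",pz(f(192,375),z),pz(f(573,375),z), "block back",pz(f(85,478),z),pz(f(680,478),z))
print("bar top face x: front",pz(g(390,70),.186),"back",pz(g(150,157),.186),pz(g(620,157),.186),"ends",pz(g(25,110),.186),pz(g(757,110),.186))
print("roller axis ends front",pz(g(322,168),.228),pz(g(462,168),.228)," back bottom",pz(g(322,390),.221),pz(g(462,390),.221))
print("tcp",c["pos"])
E
```

```text
stub hole [0.5372 0.1473 0.078 ]
notch mid [0.5552 0.1476 0.122 ] inner [0.5524 0.1477 0.122 ] L/R [0.545  0.1701 0.122 ] [0.5435 0.1264 0.122 ] peaks [0.5577 0.1561 0.122 ] [0.5571 0.1387 0.122 ]
block inner [0.5327 0.1654 0.122 ] [0.5315 0.132  0.122 ] block back [0.5234 0.1754 0.122 ] [0.5216 0.1226 0.122 ]
bar top face x: front [0.5316 0.1487 0.186 ] back [0.5195 0.1831 0.186 ] [0.5172 0.1166 0.186 ] ends [0.5274 0.1999 0.186 ] [0.5238 0.0976 0.186 ]
roller axis ends front [0.5385 0.1556 0.228 ] [0.538  0.1407 0.228 ]  back bottom [0.5057 0.1576 0.221 ] [0.5051 0.141  0.221 ]
tcp [0.5259 0.1486 0.2113]
```

```bash
python3 -m pendant '[[[0,0,-0.8],[0,0,0],0],[[0.1,-0.05,-1.8],[0,0,0],0],[[0.1,-0.05,-2.6],[0,0,0],0],[[0.1,-0.05,-3.2],[0,0,0],0],[[0.1,-0.05,-3.2],[0,0,0],0],[[0.1,-0.05,-3.2],[0,0,0],0],[[0.1,-0.05,-3.2],[0,0,0],0]]'
python3 snap.py 7
python3 - <<'E'
from h import *
s=cv2.imread("pics/side7.png");w=cv2.imread("pics/wrist7.png")
cv2.imwrite("pics/v7s.png",cv2.resize(s[130:225,195:295],None,fx=6,fy=6,interpolation=cv2.INTER_CUBIC))
cv2.imwrite("pics/v7w.png",cv2.resize(w[130:205,215:315],None,fx=8,fy=8,interpolation=cv2.INTER_CUBIC))
E
```

```text
time_s: 9.48
tcp_pos: [0.527, 0.1489, 0.1797]
tcp_rot: [-0.0, 1.0, -0.017, 0.0]
contact_force: [-0.2, 0.4, -2.6]
opening: 0.0268
9.475 [0.527  0.1489 0.1797] [-0.      0.9999 -0.0169  0.0003] [-0.1661  0.3636 -2.5961] 0.02677030781966255 [ 0.0001 -0.0018  0.0007 -0.0009  0.0002  0.0001 -0.001 ]
```

View pics/v7s.png

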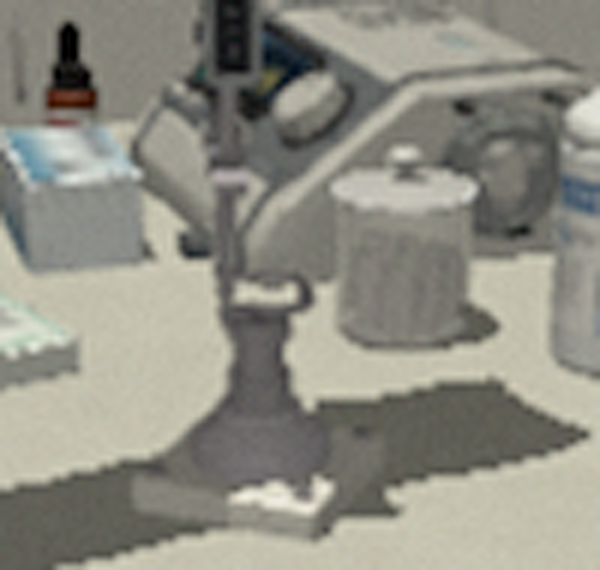

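View pics/v7w.png

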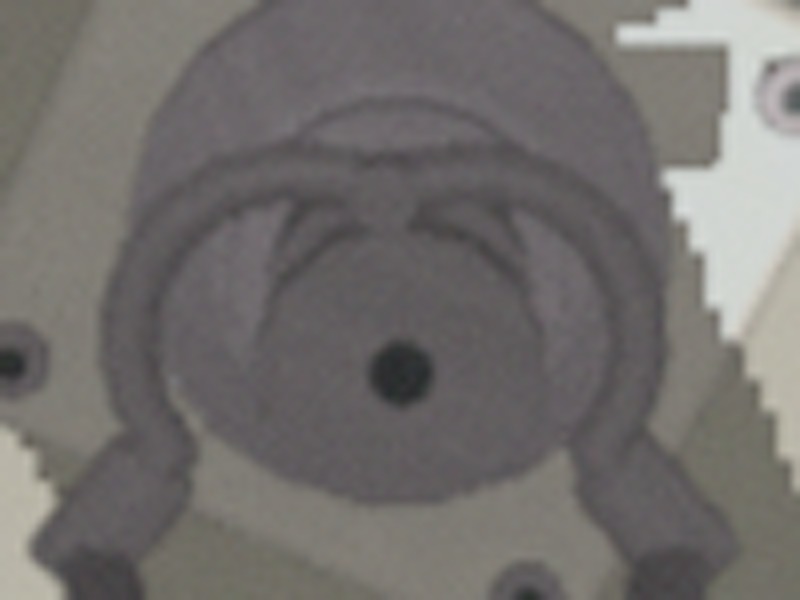

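```bash
python3 - <<'E'
from h import *
c=load("wrist7");T=wT(c);s=load("side7")
f=lambda u,v:(215+(u+.5)/8-.5,130+(v+.5)/8-.5)
g=lambda u,v:(195+(u+.5)/6-.5,130+(v+.5)/6-.5)
pz=lambda p,z:onz(c,*p,z,T)
print("stub hole",pz(f(400,372),.078),"disk L R",pz(f(255,372),.078),pz(f(547,372),.078),"top edge",pz(f(400,232),.078))
for z in (.086,.088,.090): print(z,"notch mid",pz(f(386,192),z),"inner",pz(f(386,228),z),"L/R",pz(f(132,325),z),pz(f(637,325),z),"peaks",pz(f(285,170),z),pz(f(490,170),z),"blk",pz(f(192,455),z),pz(f(575,455),z))
print("side stub center", onz(s,*g(262,322),.078), "L,R", onz(s,*g(231,325),.075),onz(s,*g(294,325),.075))
for z in(.082,.085,.088,.09): print("side ring",z,onz(s,*g(302,296),z),"far",onz(s,*g(262,279),z),"near",onz(s,*g(258,308),z))
E
```

```text
stub hole [0.5373 0.1473 0.078 ] disk L R [0.5377 0.1606 0.078 ] [0.5368 0.1339 0.078 ] top edge [0.5503 0.1469 0.078 ]
0.086 notch mid [0.5557 0.148  0.086 ] inner [0.5525 0.1481 0.086 ] L/R [0.5446 0.1708 0.086 ] [0.543  0.1263 0.086 ] peaks [0.5579 0.1567 0.086 ] [0.5573 0.1389 0.086 ] blk [0.5324 0.1661 0.086 ] [0.5312 0.1319 0.086 ]
0.088 notch mid [0.5561 0.148  0.088 ] inner [0.5529 0.1481 0.088 ] L/R [0.5451 0.1706 0.088 ] [0.5436 0.1265 0.088 ] peaks [0.5583 0.1566 0.088 ] [0.5577 0.139  0.088 ] blk [0.533 0.166 0.088] [0.5319 0.132  0.088 ]
0.09 notch mid [0.5565 0.148  0.09  ] inner [0.5534 0.1481 0.09  ] L/R [0.5456 0.1704 0.09  ] [0.5441 0.1266 0.09  ] peaks [0.5587 0.1565 0.09  ] [0.5581 0.139  0.09  ] blk [0.5336 0.1658 0.09  ] [0.5325 0.1322 0.09  ]
side stub center [0.5375 0.1454 0.078 ] L,R [0.5251 0.1514 0.075 ] [0.5511 0.1484 0.075 ]
side ring 0.082 [0.556  0.1641 0.082 ] far [0.5412 0.1875 0.082 ] near [0.5364 0.1515 0.082 ]
side ring 0.085 [0.5552 0.1557 0.085 ] far [0.5405 0.1789 0.085 ] near [0.5358 0.1433 0.085 ]
side ring 0.088 [0.5544 0.1474 0.088 ] far [0.5398 0.1704 0.088 ] near [0.5351 0.135  0.088 ]
side ring 0.09 [0.5538 0.1418 0.09  ] far [0.5393 0.1647 0.09  ] near [0.5347 0.1296 0.09  ]
```

```bash
python3 - <<'E'
from h import *
s=cv2.imread("pics/side7.png")
cv2.imwrite("pics/v7s2.png",cv2.resize(s[168:208,222:262],None,fx=15,fy=15,interpolation=cv2.INTER_CUBIC))
E
```

```text
(no output)
```

View pics/v7s2.png

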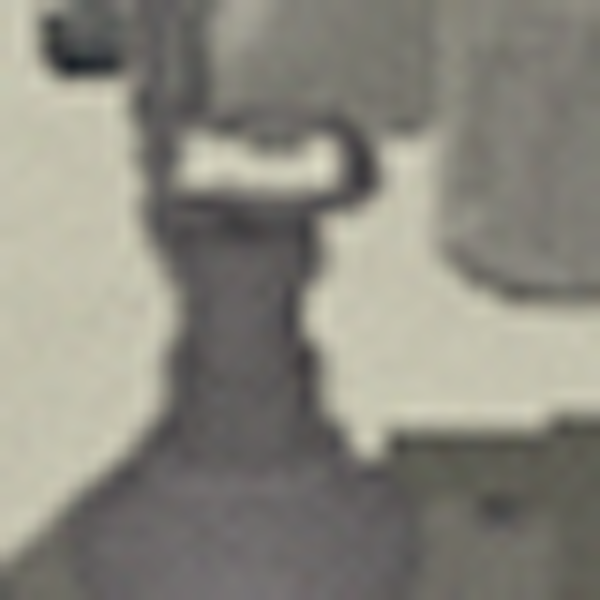

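```bash
python3 -m pendant '[[[0.12,-0.12,0],[0,0,0],0],[[0.12,-0.12,-0.3],[0,0,0],0],[[0.12,-0.12,-0.5],[0,0,0],0],[[0.12,-0.12,-0.5],[0,0,0],0],[[0.12,-0.12,-0.5],[0,0,0],0]]'
python3 snap.py 8
python3 - <<'E'
from h import *
s=cv2.imread("pics/side8.png");w=cv2.imread("pics/wrist8.png")
cv2.imwrite("pics/v8.png",np.hstack([cv2.resize(s[168:208,222:258],(370,411),interpolation=cv2.INTER_CUBIC)[:400],cv2.resize(w[130:205,215:295],None,fx=400/75,fy=400/75,interpolation=cv2.INTER_CUBIC)]))
cv2.imwrite("pics/v8w.png",cv2.resize(w[130:205,215:315],None,fx=8,fy=8,interpolation=cv2.INTER_CUBIC))
cv2.imwrite("pics/v8s.png",cv2.resize(s[168:208,222:262],None,fx=15,fy=15,interpolation=cv2.INTER_CUBIC))
E
```

```text
time_s: 10.25
tcp_pos: [0.5279, 0.1477, 0.1743]
tcp_rot: [0.0, 1.0, -0.017, -0.0]
contact_force: [-0.6, -0.3, -2.2]
opening: 0.0267
10.25 [0.5279 0.1477 0.1743] [ 0.      0.9999 -0.0169 -0.    ] [-0.6132 -0.328  -2.1805] 0.026741650238373684 [-0.0017 -0.0026  0.0003 -0.0019  0.0006 -0.0019  0.001 ]
```

View pics/v8w.png

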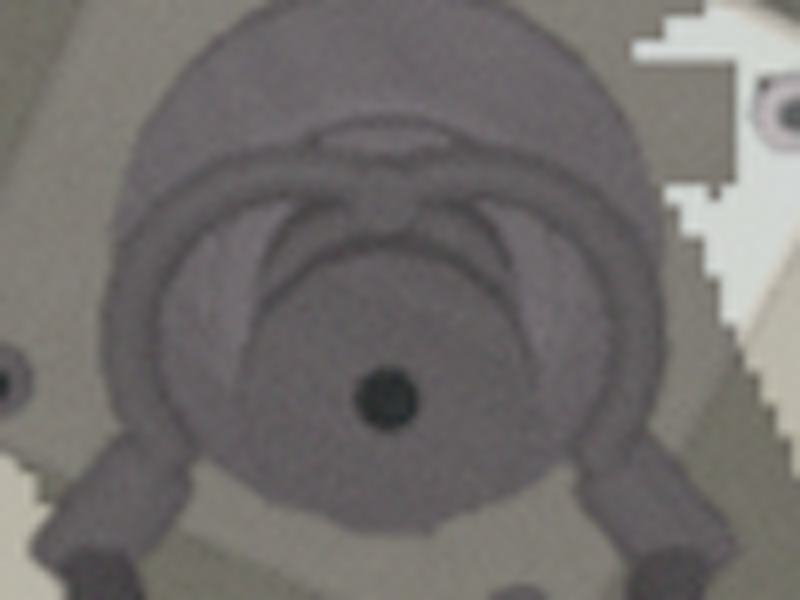

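View pics/v8s.png

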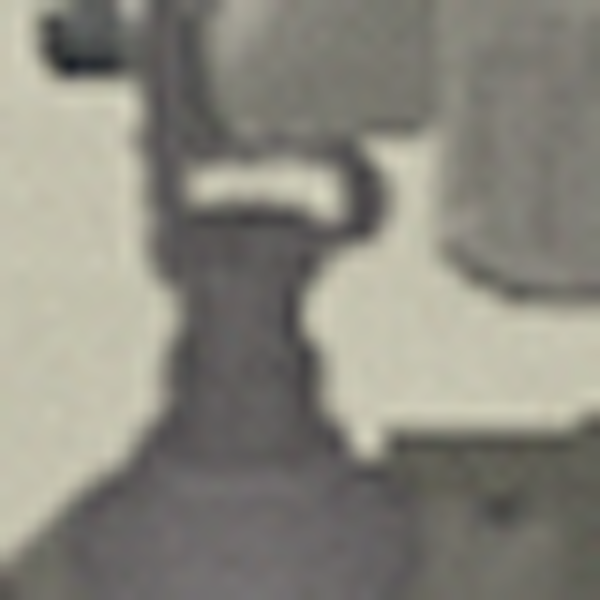

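```bash
python3 -m pendant '[[[0,0,-0.3],[0,0,0],0],[[0,0,-0.6],[0,0,0],0],[[0,0,-0.9],[0,0,0],0],[[0,0,-1.2],[0,0,0],0],[[0,0,-1.2],[0,0,0],0],[[0,0,-1.2],[0,0,0],0]]'
python3 snap.py 9
python3 - <<'E'
from h import *
s=cv2.imread("pics/side9.png");w=cv2.imread("pics/wrist9.png")
cv2.imwrite("pics/v9w.png",cv2.resize(w[130:205,215:315],None,fx=8,fy=8,interpolation=cv2.INTER_CUBIC))
cv2.imwrite("pics/v9s.png",cv2.resize(s[168:208,222:262],None,fx=15,fy=15,interpolation=cv2.INTER_CUBIC))
E
```

```text
time_s: 11.15
tcp_pos: [0.528, 0.1477, 0.1624]
tcp_rot: [0.0, 1.0, -0.017, 0.0]
contact_force: [0.7, 0.8, -3.1]
opening: 0.0268
11.15 [0.528  0.1477 0.1624] [ 0.      0.9999 -0.017   0.    ] [ 0.683   0.7609 -3.0897] 0.026792621610145537 [-0.0001 -0.0014 -0.0022 -0.0034 -0.      0.0005 -0.0003]
```

View pics/v9w.png

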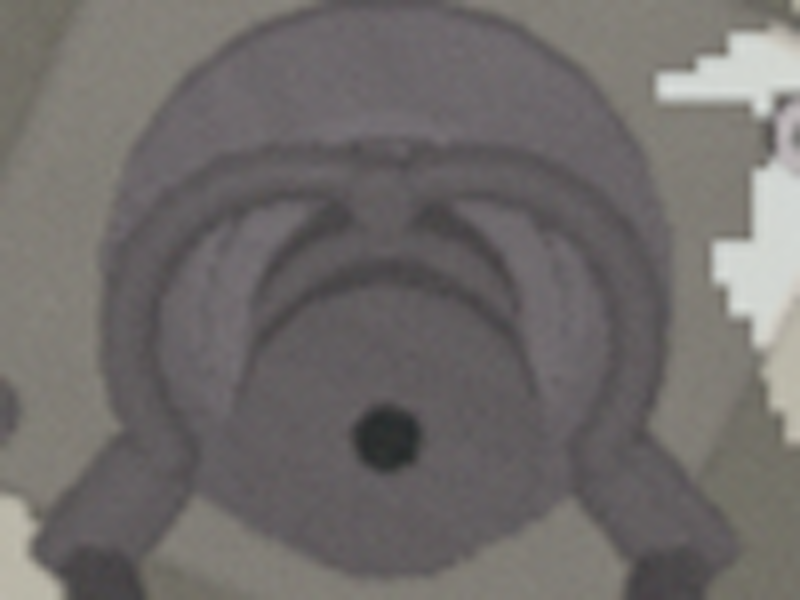

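View pics/v9s.png

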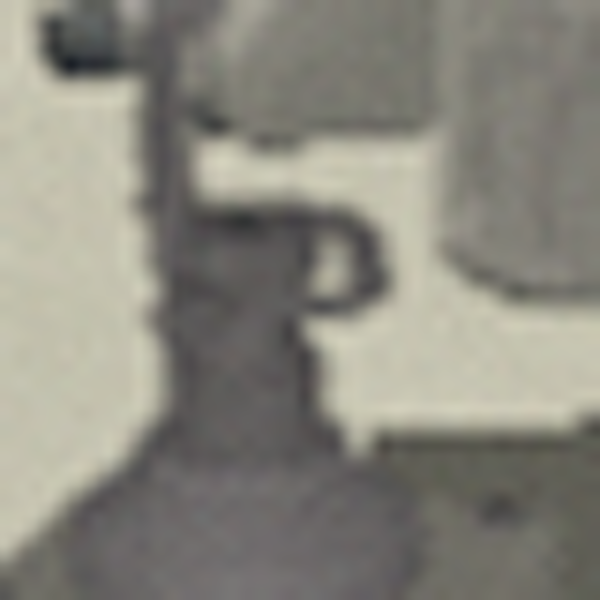

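```bash
python3 - <<'E'
from h import *
s=load("side9")
q=lambda X:(proj(s,X)-[222,168]+.5)*15-.5
print("groove",q([.5372,.1473,.062]),"top",q([.5372,.1473,.078]),"topfar",q([.5372,.1608,.078]),"topnear",q([.5372,.1338,.078]))
for z in(.069,.071,.073): print(z,"far",q([.5565,.156,z]),q([.546,.1693,z]),"near",q([.5565,.139,z]),q([.546,.1251,z]))
# column profile of darkness in crop
im=cv2.cvtColor(cv2.imread("pics/side9.png"),cv2.COLOR_BGR2GRAY)
for u in (242,243,244,245): print(u,im[178:194,u])
for v in range(180,196): print(v,im[v,228:250])
E
```

```text
groove [248.9484 322.23  ] top [247.7727 231.9372] topfar [240.9621 204.0876] topnear [254.7674 260.54  ]
0.069 far [358.8995 259.8301] [289.2287 234.8739] near [369.4806 295.9163] [314.0639 329.0247]
0.071 far [358.8411 248.6479] [289.1168 223.8013] near [369.4298 284.5746] [313.9672 317.5362]
0.073 far [358.7827 237.4481] [289.0047 212.7115] near [369.3789 273.2146] [313.8704 306.0289]
242 [184 198 190 136  76  77  77  78 102 105  88 136 133  81  73  77]
243 [196 196 198 157  88  97 124 137 162 141  79 163 186 148 132 131]
244 [197 191 198 155  90  98 137 157 164 134  92 164 201 192 181 181]
245 [196 193 193 169 106  81 101 109 116 101 105 165 200 199 196 198]
180 [195 193 189 141  90  94 101 157 185 184 181 182 182 175 190 198 198 193
 191 192 194 195]
181 [192 193 169 113  84  95  88 112 129 128 131 125 124 123 136 157 155 169
 187 193 194 194]
182 [192 193 183 140 100  96  81  74  72  63  58  75  76  71  76  88  90 106
 150 185 195 194]
183 [192 193 198 168 110  94  84  76  76  67  66  70  81  77  77  97  98  81
  92 150 189 196]
184 [192 193 198 169 116  92  85  84  92  89  87 
[... 390 characters left out ...]
4  88  79  92 105
 137 171 187 194]
189 [190 190 191 166 112  92  90  88  87  92  97  95  87  80 136 163 164 165
 186 199 195 195]
190 [193 190 192 190 140  86  88  89  90  98 100  95  85  71 133 186 201 200
 198 197 194 195]
191 [195 192 193 198 163 100  80  91  96  99 100  96  86  79  81 148 192 199
 194 192 197 194]
192 [191 191 192 198 165 104  77  85  91  99  93  91  90  83  73 132 181 196
 195 191 196 192]
193 [191 191 191 196 167 108  84  87  94  91  94  89  85  86  77 131 181 198
 196 195 194 194]
194 [192 192 192 198 165 112  84  90  93  92  93  99  94  90  75 139 187 199
 196 195 197 199]
195 [191 193 197 189 148  98  87  91  94  95  96  96  93  89  81 118 169 194
 198 198 203 198]
```

```bash
python3 - <<'E'
from h import *
im=cv2.cvtColor(cv2.imread("pics/side0.png"),cv2.COLOR_BGR2GRAY).astype(float)
for v in range(178,200):
    r=im[v,225:252];d=(150-r).clip(0,60).sum()/60
    # subpixel edges at 140
    k=np.where(r<140)[0]
    if len(k): 
        a,b=k[0],k[-1]
        L=225+a-(140-r[a])/(r[a-1]-r[a]);Rr=225+b+(140-r[b])/(r[b+1]-r[b]);print(v,round(L,2),round(Rr,2),round(Rr-L,2))
E
```

```text
182 236.48 238.81 2.33
183 236.72 238.5 1.78Traceback (most recent call last):
  File "<stdin>", line 9, in <module>
IndexError: index 27 is out of bounds for axis 0 with size 27
```

```bash
python3 - <<'E'
from h import *
im=cv2.imread("pics/side0.png")
cv2.imwrite("pics/s0s.png",cv2.resize(im[168:208,222:262],None,fx=15,fy=15,interpolation=cv2.INTER_CUBIC))
g=cv2.cvtColor(im,cv2.COLOR_BGR2GRAY)
for v in range(179,200): print(v,g[v,228:248])
E
```

```text
179 [184 185 184 189 184 183 185 190 187 188 186 187 188 189 186 187 185 186
 182 186]
180 [183 184 185 185 184 187 185 186 184 182 183 182 186 188 186 187 182 182
 186 185]
181 [181 182 185 186 182 180 177 169 171 167 165 165 166 166 177 182 187 182
 185 185]
182 [189 182 186 186 186 174 161 156 150 129 123 144 157 155 160 177 185 186
 186 182]
183 [186 183 183 185 173 156 153 158 158 133 131 149 158 158 144 154 177 186
 184 185]
184 [185 184 188 186 171 129 124 133 141 146 150 144 133 124 105 127 173 189
 184 186]
185 [188 186 185 191 165 113  91 101 110 120 119 108  94  82  72 120 175 188
 186 182]
186 [185 185 187 186 168 133 103  99 101 104  96  90  89  82  96 147 183 185
 186 187]
187 [185 185 186 183 184 150 104  92 102 101 100  89  84  75 136 179 188 191
 188 186]
188 [184 185 181 181 188 157 102  84  95  93  97  91  84  69 152 191 187 189
 187 184]
189 [185 181 186 183 190 157 105  85  91  95  89  89  83  72 157 193 187 189
 183 189]
190 [186 187 184 181 190 142  87  93  98  92  93  87  84  75 120 173 191 185
 188 188]
191 [185 186 190 188 187 130  71  98 101  93  92  91  88  78  74 143 183 187
 188 187]
192 [187 185 186 189 171 123 102 129 117  94  85  83  83  79  71 125 178 191
 187 190]
193 [184 187 186 187 162 117 107 122 109  96  96  87  90  82  72 127 177 192
 187 189]
194 [184 183 183 189 162 115 100 104 100  98 101  98  92  80  74 133 176 191
 188 187]
195 [186 185 187 187 160 116  96 102  96 104 105  98  94  84  77 112 158 185
 190 188]
196 [187 183 179 180 159 113 101 103 102 104  98 100  92  86  80  82 109 165
 191 187]
197 [185 184 166 167 170 138 100  99 106 102 101  95  86  81  73  77  98 153
 183 191]
198 [183 187 160 141 162 165 148 133 118 104 105 115 117 124 136 130 114 130
 157 181]
199 [184 181 170 133 123 149 149 149 148 148 143 152 143 132 133 125  96 125
 150 155]
```

View pics/s0s.png

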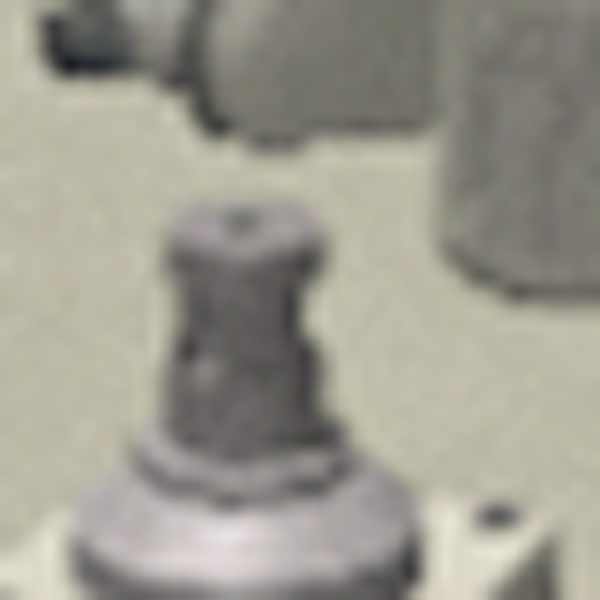

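```bash
python3 -m pendant '[[[0,0,-0.2],[0,0,0],0],[[0,0,-0.45],[0,0,0],0],[[0,0,-0.7],[0,0,0],0],[[0,0,-0.9],[0,0,0],0],[[0,0,-1.0],[0,0,0],0],[[0,0,-1.0],[0,0,0],0],[[0,0,-1.0],[0,0,0],0]]'
python3 snap.py a
python3 - <<'E'
from h import *
s=cv2.imread("pics/sidea.png");w=cv2.imread("pics/wrista.png")
cv2.imwrite("pics/vaw.png",cv2.resize(w[130:205,215:315],None,fx=8,fy=8,interpolation=cv2.INTER_CUBIC))
cv2.imwrite("pics/vas.png",cv2.resize(s[168:208,222:262],None,fx=15,fy=15,interpolation=cv2.INTER_CUBIC))
g=cv2.cvtColor(s,cv2.COLOR_BGR2GRAY)
for v in range(182,198): print(v,g[v,228:250])
s=load("sidea");q=lambda X:proj(s,X)
for z in(.059,.061,.063,.065): print(z,"far",q([.5565,.156,z]),q([.546,.1693,z]),"near",q([.5565,.139,z]),q([.546,.1251,z]))
E
```

```text
time_s: 12.18
tcp_pos: [0.528, 0.1476, 0.1525]
tcp_rot: [0.0, 1.0, -0.017, 0.0]
contact_force: [-0.9, 0.4, -2.2]
opening: 0.0267
12.175 [0.528  0.1476 0.1525] [ 0.      0.9999 -0.017   0.0001] [-0.8943  0.3824 -2.2217] 0.02670597909457996 [ 0.001  -0.0006 -0.0003  0.0007 -0.0012 -0.0008  0.0007]
182 [191 193 186 132  81  94  90  79  69  60  59  68  74  78 109 168 195 194
 192 194 192 193]
183 [192 190 200 151  90  97  83  76  77  64  66  72  77  72  68 143 191 193
 195 193 195 195]
184 [192 194 189 140  87  96  90  84  90  88  87  88  85  80  78 116 178 197
 193 193 193 194]
185 [192 198 187 133  87  97  85  87  97  98  96  89  92  86  79  87 137 164
 182 194 194 196]
186 [194 196 196 157  99  91  87  91 100  96  99  94  95  86  87  94  93  94
 135 178 196 192]
187 [194 192 196 168 109  94  85  86  99  94 100  96  92  82 132 169 142  88
  77 146 190 193]
188 [193 191 193 164 113  88  84  86  99 100  97  94  88  76 162 205 171 106
  75 120 177 196]
189 [193 191 194 162 111  95  87  89  98  98 102  94  90  80 162 206 173 110
  76 109 174 197]
190 [193 189 194 186 138  86  83  80  92  9
[... 396 characters left out ...]
9  80 138 189 203
 198 198 196 196]
195 [194 191 196 192 139  86  89  96  95  93 100  99  90  88  76 120 167 192
 199 199 196 199]
196 [194 197 192 157 105  83  86  91  93  91 100  99  93  89  84  87 116 174
 202 199 200 200]
197 [197 198 179 122  84  84  89  92  96  95  94  97  94  89  85  83  86 129
 151 153 152 153]
0.059 far [245.4793 188.5652] [240.8524 186.8653] near [246.1822 191.0236] [242.503  193.2792]
0.061 far [245.4755 187.8256] [240.845  186.1328] near [246.1789 190.2735] [242.4966 192.5195]
0.063 far [245.4716 187.0848] [240.8376 185.3992] near [246.1755 189.5222] [242.4902 191.7586]
0.065 far [245.4677 186.3428] [240.8301 184.6645] near [246.1721 188.7697] [242.4838 190.9964]
```

View pics/vaw.png

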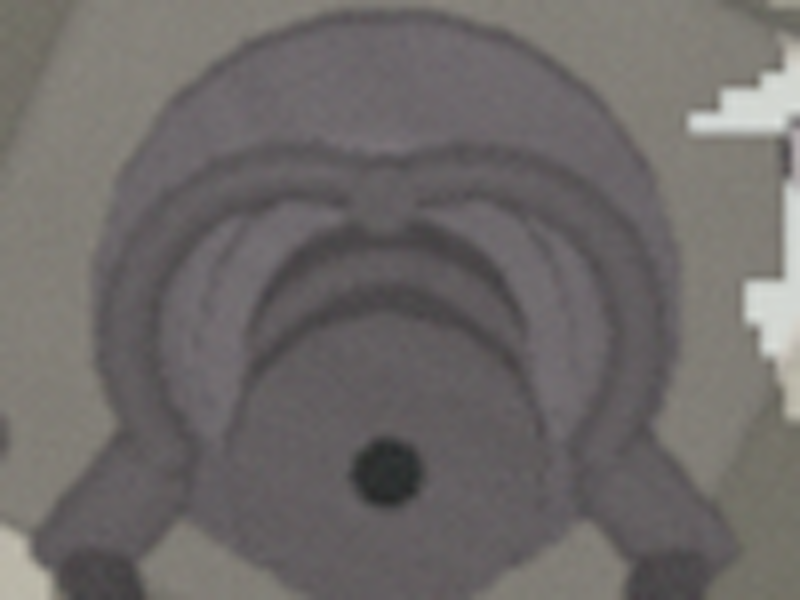

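View pics/vas.png

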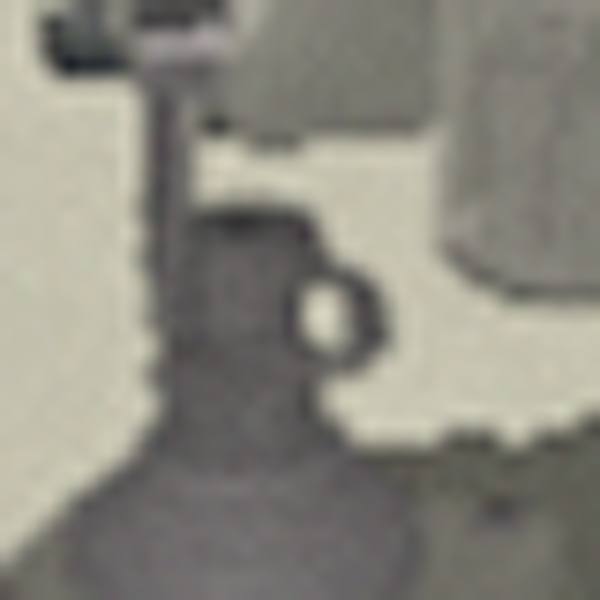

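```bash
python3 - <<'E'
from h import *
c=load("wrista");T=wT(c)
q=lambda X:((proj(c,X,T)-[215,130]+.5)*8-.5).round(0)
f=lambda u,v:(215+(u+.5)/8-.5,130+(v+.5)/8-.5)
for z in(.078,.069,.055): print(z,"ctr",q([.5372,.1473,z]),"+x",q([.5507,.1473,z]),"groove+x",q([.5477,.1473,z]),"y+",q([.5372,.1608,z]),"-x",q([.5237,.1473,z]))
pz=lambda p,z:onz(c,*p,z,T)
z=.0625
print("hole",pz(f(386,472),.078),"notch inner",pz(f(386,230),z),"LR",pz(f(133,320),z),pz(f(635,320),z),"blk",pz(f(190,455),z),pz(f(575,455),z),"peaks",pz(f(290,168),z),pz(f(490,168),z))
E
```

```text
0.078 ctr [387. 473.] +x [381. 313.] groove+x [382. 349.] y+ [223. 478.] -x [392. 626.]
0.069 ctr [387. 441.] +x [381. 287.] groove+x [382. 322.] y+ [229. 446.] -x [392. 590.]
0.055 ctr [387. 396.] +x [382. 250.] groove+x [383. 283.] y+ [237. 401.] -x [392. 538.]
hole [0.5373 0.1474 0.078 ] notch inner [0.5541 0.1468 0.0625] LR [0.5469 0.169  0.0625] [0.5455 0.1255 0.0625] blk [0.5345 0.1647 0.0625] [0.5334 0.1309 0.0625] peaks [0.5598 0.1548 0.0625] [0.5592 0.1377 0.0625]
```

```bash
python3 -m pendant '[[[-0.06,0,0],[0,0,0],0],[[-0.12,0,0],[0,0,0],0],[[-0.12,0,0],[0,0,0],0],[[-0.12,0,0],[0,0,0],0],[[-0.12,0,0],[0,0,0],0]]'
python3 snap.py b
python3 - <<'E'
from h import *
s=cv2.imread("pics/sideb.png");w=cv2.imread("pics/wristb.png")
cv2.imwrite("pics/vb.png",np.hstack([cv2.resize(s[168:208,222:262],(400,400),interpolation=cv2.INTER_CUBIC),cv2.resize(w[130:205,225:300],(400,400),interpolation=cv2.INTER_CUBIC)]))
E
```

```text
time_s: 12.95
tcp_pos: [0.5268, 0.1476, 0.1524]
tcp_rot: [0.0, 1.0, -0.017, -0.0]
contact_force: [-0.5, 0.0, -2.8]
opening: 0.0268
12.95 [0.5268 0.1476 0.1524] [ 0.      0.9999 -0.017  -0.    ] [-0.5325  0.0221 -2.8109] 0.026811613312450425 [ 0.0014  0.      0.0003  0.0001 -0.0005 -0.0004 -0.0003]
```

View pics/vb.png

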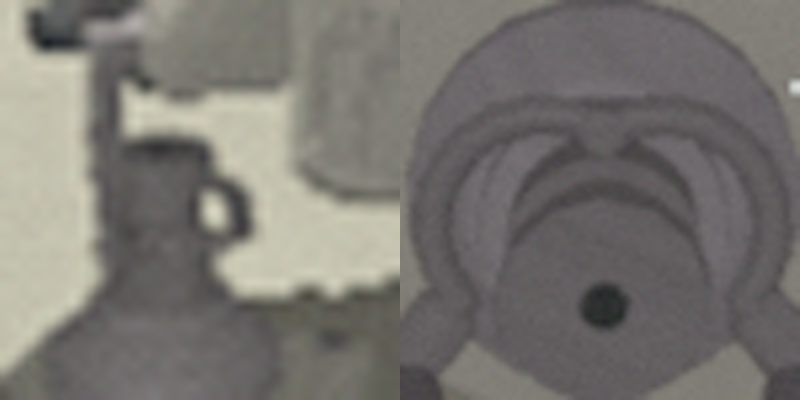

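View pics/topb.png

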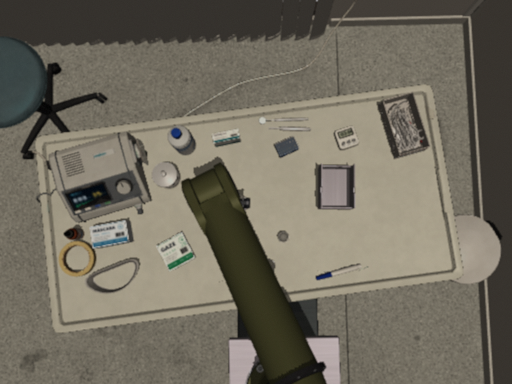

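```bash
python3 -c "
from rig import *
print(close_job())"
```

```text
the job is handed in; nothing more can be done
None
```

I gripped the spreader, squeezed it fully, lifted it out of the basket, and lowered the open ring around the stub's groove. The job was handed in at about 13 s, still holding it there. No verdict was reported.

**Last checks:**
- **Clear of the stub:** the last side and wrist pictures show the ring at groove height with daylight to the stub. The force reading (about -2.8 N vertical, under 0.6 N sideways) is roughly the spreader's weight alone, so there was no sign of contact.
- **Grip and position:** the fingers held steady at 26.8 mm. That is less than the nominal 30 mm over the squeezed grips, and the pictures show them squeezed. The tool was upright and the arm was still.
- **Height:** two estimates put the ring at about 62.7 mm, against 62 mm for the groove's middle, good to about 1.5 mm.
- **Loose items:** in the top view the dappen dish, bur block and gauze packet had not visibly moved.

**Where checks disagreed:** the ring's sideways offset from the stub along x came out differently by method:

| Method | Offset |
|---|---|
| Ring outline | about 0 mm |
| Initial grip position | 1–2 mm |
| Cross bar | about 3 mm |
| Rollers | 3.5–4 mm |

All are inside the 6 mm limit. I moved the ring 1.2 mm back at the end as a compromise. The side and wrist views also differed by 1–2 mm, about the stated calibration accuracy.

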